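Clamp the valve housing in its fixture

TASK

Clamp the aluminium valve housing that sits in the fixture: push the steel clamp strap round with a finger until it meets its brass stop pin, over the boss of the housing, and only then push the red cam lever all the way down so that the rubber pad presses on the boss. Leave the housing seated in its locating pins, do not pick anything up, leave everything else where it stands, and finish with the hand clear.

Things in the scene. Friction and masses are not known exactly. Their poses are not given: they have to be found in the camera images.
- fixture: The clamping fixture, fixed to the table: a dark steel plate 140 (x) by 200 (y) by 18 mm thick. Origin at the centre of the plate's underside on the table, z up. The housing's nest (eight steel locating pins 12 mm high) is centred at x 0, y +50 mm; the clamp column stands at x 0, y -45 mm. The brass stop pin (10 mm thick, its top 96 mm above the table) is at x +16.5, y -8 mm.
- column_axis (a point): The point on the table on the vertical axis of the clamp column, about which the strap, the stud and the cam lever swing together. The cam lever's cross pin lies on this axis 123.5 mm above the table; the black cams beside it reach 146 mm above the table. Below the strap a dark sleeve 48 mm across (34 to 80 mm above the table) turns with it.
- strap_swing (a joint): Swing angle of the strap about the column, rad: 0 wide open, growing as the strap turns clockwise seen from above, 1.745 at its stop over the housing. In the fixture's frame the strap's tip points along the direction 190 degrees (counted from +x towards +y) at 0 and along +y (90 degrees) at 1.745. It stays where it is left; turning it takes about 0.3 N m (4 N at 80 mm from the axis). It can be pushed with a finger beside it on its counter-clockwise side, from above.
- strap_end (a point): On the strap's centre line and top face, 95 mm from the column's axis, at the clamp spindle; 101 mm above the table while the lever is up, 96 mm when it is down. The strap is a steel bar 22 mm wide and 18 mm high (83 to 101 mm above the table) that reaches from the column to 108 mm from its axis; a dark hexagon nut 17 mm wide stands 7 mm higher at this point. The spindle with its rubber pad hangs below, down to 61 mm above the table.
- clamp_pad: Origin: centre of the lower face of the round rubber clamp pad (18 mm across) under the strap, 95 mm from the column's axis. It passes 3 mm above the boss while the lever is up. The spindle is sprung: with the lever fully down the pad presses on the boss with about 12 N.
- cam_lever (a joint): Angle of the cam lever about its level cross pin, rad: 0 up (the lever stands 65 degrees above level), growing as it is pushed down, 1.134 fully down (level). It leans away from the strap's tip and falls straight away from it, so it turns with the strap. It stays where it is left; pushing it takes 0.3 to 0.4 N m (4 N down at its end when level, up to 10 N straight down when it is up). It draws the strap down by 5 mm.
- lever_end (a point): Centre of the round end of the lever's red grip, 97 mm from the cross pin. The grip is a bar 20 mm thick with a ball end of 10 mm radius about this point, so the lever reaches 107 mm from the pin. 211 mm above the table with the lever up, 123.5 mm with it down.
- housing: The loose aluminium valve housing, 0.3 kg, in the nest with 1 mm play: a block 70 (x) by 52 (y) by 30 mm high with a round boss 32 mm across and 10 mm high on top. Origin at the centre of its underside, 18 mm above the table; its top is 58 mm above the table.
- housing_boss (a point): Centre of the top face of the housing's boss, where the pad must press, 58 mm above the table.
- white_puck_center (a point): Centre of a loose white plastic workpiece, a disc 40 mm across and 28 mm high, standing by the fixture. To be left alone.
- blue_puck_center (a point): Centre of a loose blue plastic workpiece, a disc 40 mm across and 28 mm high, standing by the fixture. To be left alone.
- fitting: A small brass hose fitting with a blue collar, 19 mm across and 30 mm high, standing loose on the fixture's plate; origin under its centre. To be left alone.
- hex_key: A T-handled hex key with a green handle, lying on the table by the fixture, 127 by 80 by 16 mm; origin on the table under its middle. To be left alone.
- screwdriver: A yellow screwdriver 200 mm long lying on the table. To be left alone.
- oil_bottle: A bottle 52 mm across and 130 mm high with a red cap; origin under its centre. To be left alone.
- fittings_bin: An open blue bin of fittings, 150 by 100 by 55 mm; origin under its centre. To be left alone.
Not all that is in view belongs to the job. Of the things like the housing, leave any that is turquoise; of the rest the smaller one is meant.

How it is judged:
On the way, in this order (a step that is already met when the one before it is completed fails the run):
1. the strap is over the boss at its stop, the lever still up (value of joint strap_swing above 1.665 rad and horizontal distance between clamp_pad and housing_boss below 0.008 m and value of joint cam_lever below 0.4 rad), for 0.2 s.
2. the lever is fully down and the pad presses on the housing (value of joint cam_lever above 1.05 rad and contact force between clamp_pad and housing above 4 N), for 0.2 s.
At the end, for the whole second after the job is handed in: The strap is within 0.08 rad (4.6 degrees) of its stop with the pad within 8 mm of the middle of the boss, the cam lever within 0.084 rad (5 degrees) of fully down, the pad presses on the housing with more than 4 N, and the housing is upright, still, and within 4 mm of where it sat (all of step 2 and value of joint strap_swing above 1.665 rad and horizontal distance between clamp_pad and housing_boss below 0.008 m and distance of housing from where it was at the start of the episode below 0.004 m and angle between housing's own z axis and vertical below 0.04 rad and linear speed of housing below 0.01 m/s); the robot touches nothing.
It fails at once if the lever is pushed down before the strap is over the boss (value of joint cam_lever above 0.5 rad and value of joint strap_swing below 1.6 rad).
It fails at once if the housing is lifted or pushed out of its nest (distance of housing from where it was at the start of the episode above 0.008 m or angle between housing's own z axis and vertical above 0.15 rad).
It fails at once if another thing is lifted, knocked over or shifted by more than 20 mm (distance of any of white_puck_center, blue_puck_center, fitting, hex_key, screwdriver, oil_bottle, fittings_bin from where it was at the start of the episode above 0.02 m or angle between any of white_puck_center, blue_puck_center, fitting, oil_bottle, fittings_bin's own z axis and vertical above 0.6 rad).
It also fails if it takes over 54 s, if anything falls off the work surface, if the arm or the gripper's body presses on something with over 40 N, if the wrist force passes 120 N, or if a joint passes its speed limit or range.

ROBOT

A 6-joint arm with a two-finger parallel gripper is mounted at the origin on the work surface. World frame = base frame: x ahead of the robot, y to its left, z up, the work surface at z = 0. Lengths are in m, angles in rad, forces in N, time in s.
With the tool pointing down it reaches from about 0.225 to 0.875 m from the base axis. Payload 3.4 kg.
Tool frame: the origin (TCP) lies on the centre line of the jaws, within the pads' length; the fingertips stand 14 mm ahead of it and the grasp point (between the pads) lies 5 mm behind it; z points along the fingers, x is the direction in which the jaws open and shut, and the axes are right-handed (so a half turn about z gives the same grasp; the last joint's range is limited). The gripper opens to 85 mm and grips with 20 to 120 N. Pads are 22 mm wide; open, the fingers measure 114 mm over their backs; the gripper's body (76 mm by 85 mm) begins 54 mm behind the grasp point. The pads swing forward as they close: fully open they stand 13 mm farther back than shut.
Start: joints at [-1.289, 0.276, 1.505, -0, 1.361, -0.121], TCP at [0.225, -0.529, 0.245] pointing down, gripper open.
Joint ranges: [-2.89, 2.89], [-0.75, 2.08], [0.22, 2.7], [-1.18, 4.32], [0.11, 2.71], [-2.7, 2.7]. Speed limits (rad/s): [2.57, 2.57, 3.14, 3.14, 3.14, 3.14].

INTERFACE

Orientations are given as a rotation vector (axis times angle).
In Python, from bench import ctrl, optics, finder gives the robot as it stands. Calls block until the motion is done:
- ctrl.goto(position, orientation): joint-space move of the TCP to a pose.
- ctrl.move_l(position, rotation=None, speed=0.15, max_force=None): straight line of the TCP; rotation=None keeps the orientation; speed is the mean speed in m/s. With max_force (N) it stops when the force on the tool has changed by that much, and returns True; else False.
- ctrl.movej(angles): joint-space move.
- ctrl.gripper_open() and ctrl.close_gripper(strength=None): open the fingers fully, or close them until they stop; strength is the grip in N (None keeps the last).
- ctrl.dwell(seconds).
- ctrl.solve_ik(position, orientation): joint angles nearest the present ones, or None.
- ctrl.observe(): the state.
- optics.grab_frame(name): name is "scene" or "top" or "wrist"; returns the picture (384x512x3 uint8, red, green, blue); there is no depth.
- optics.camera_params(name): a dict with "fx", "fy", "cx", "cy" (pixels), "world_from_camera" (4x4, takes a point from camera to world coordinates). Camera axes: x right, y down, z forward; pixel columns grow to the right and rows downward; lengths in m; the calibration is good to about 2 mm. A picture is of the moment at which its call begins: read the wrist's pose just before it. camera_params takes no time and is no camera call; for the wrist camera it gives the pose at the moment of the call.
A pose or a line that the arm cannot do raises ctrl.Unreachable and nothing moves.
- ctrl.hand_in(): hands the job in, once; it reports no verdict.
Trained networks look in the newest picture that a camera, given by its name, has taken for a name from the list of things; names that differ only in an ending like _2 or _b are one class to them, and where a whole thing is asked for, a point or a joint stands for the part that bears it (a point fixed in the world has none). Each returns a list of dicts, best first, with "confidence" (0 to 1); they miss things now and then, are a little off and sometimes report something else, mostly with a low value. They report only what shows in the picture. A call takes as long as a camera call. They do not tell look-alikes from the thing itself.
- finder.search_frame(camera, query): "bbox" ([left, top, right, bottom] in pixels, round what is visible of it).
- finder.place_of(camera, query): "location" ([column, row] in pixels: a listed point, or the origin of a listed thing).
The state is a dict: "time": time; "q": joint angles; "joint_vel": joint speeds; "effort": joint torques, N m; "tool_pos": TCP position; "tool_rot": TCP orientation; "force": force on the tool from outside, world axes, zero at the start; "torque": the same for the moment, N m; "finger_gap": opening from 0.0 (shut) to 1.0 (fully open).
Only numpy, scipy, OpenCV 4.12 (cv2) and the standard library are available. Lean on these libraries where they do the work, as an engineer would, in place of code of your own. Each camera call takes 0.05 s, during which the arm holds its last target.

## Working session

There is one attempt and no reset: what is moved stays moved. The work goes in short steps, each a Python script; the robot and the scene stay as the last script left them, time stands still between calls to the robot, and variables do not carry over. Pictures are saved under pics/ and viewed, and the job is handed in when it is done.

```bash
ls; mkdir -p pics
python3 - <<'E'
from bench import ctrl, optics, finder
import cv2
for n in ("scene","top","wrist"):
    im=optics.grab_frame(n); cv2.imwrite(f"pics/{n}0.png",im[:,:,::-1])
    p=optics.camera_params(n); print(n,p["fx"],p["cx"],p["cy"],p["world_from_camera"].round(3).tolist() if hasattr(p["world_from_camera"],'round') else p["world_from_camera"])
    for q in ("fixture","column_axis","strap_end","lever_end","housing","housing_boss"):
        print(q,[(r["location"],round(r["confidence"],2)) for r in finder.place_of(n,q)][:4])
print(ctrl.observe())
E
```

```text
pics
scene 468.61188442806343 255.12172175562728 193.53609309361536 [[-0.894, 0.256, -0.367, 1.064], [0.448, 0.54, -0.713, 0.911], [0.015, -0.802, -0.597, 0.913], [0.0, 0.0, 0.0, 1.0]]
fixture [([257.0, 214.3], 0.85), ([259.1, 254.8], 0.27)]
column_axis [([257.3, 255.7], 0.72), ([257.4, 208.3], 0.66)]
strap_end [([293.4, 180.6], 0.94)]
lever_end []
housing [([324.4, 245.0], 0.74), ([191.7, 207.4], 0.6), ([259.7, 217.4], 0.56)]
housing_boss [([258.5, 208.7], 0.63), ([190.5, 199.3], 0.61)]
top 380.20808117353613 254.09138346800538 194.10777352711384 [[-0.018, -0.998, 0.062, 0.489], [-1.0, 0.018, -0.001, 0.025], [0.0, -0.062, -0.998, 1.456], [0.0, 0.0, 0.0, 1.0]]
fixture [([284.4, 207.1], 0.61)]
column_axis [([289.8, 211.2], 0.83)]
strap_end [([275.0, 229.7], 0.54)]
lever_end [([308.5, 196.9], 0.56), ([292.0, 179.5], 0.41)]
housing [([269.7, 201.9], 0.51), ([312.9, 161.3], 0.5)]
housing_boss [([222.9, 232.8], 0.88), ([312.4, 153.5], 0.51), ([266.5, 202.8], 0.5)]
wrist 323.168349475069 261.69576095168316 187.7720862434242 [[0.392, -0.879, -0.271, 0.295], [-0.92, -0.375, -0.116, -0.5], [0.0, 0.295, -0.955, 0.374], [0.0, 0.0, 0.0, 1.0]]
fixture []
column_axis []
strap_end []
lever_end []
housing []
housing_boss []
{'time': 1.05, 'q': array([-1.28900102e+00,  2.75875861e-01,  1.50490814e+00,  5.73470063e-05,
        1.36071501e+00, -1.21038900e-01]), 'joint_vel': array([ 0.00108925, -0.00030691,  0.00045964, -0.00152694, -0.00067755,
       -0.0007788 ]), 'effort': array([-1.57377533e-03, -4.16678238e+01, -2.46103030e+01, -1.73076533e-04,
        7.01960175e-05,  6.68159288e-07]), 'tool_pos': array([ 0.22541453, -0.52899778,  0.24533854]), 'tool_rot': array([ 2.62092470e+00, -1.73212158e+00,  1.69115113e-04]), 'force': array([ 0.43652449, -0.42404938, -0.29605869]), 'torque': array([ 0.00641653,  0.03804091, -0.00687423]), 'finger_gap': 0.9978798716129119}
```

Run:
```python
import cv2
t=cv2.imread("pics/top0.png"); cv2.imwrite("pics/topz.png",cv2.resize(t[130:280,180:360],None,fx=4.4,fy=4,interpolation=cv2.INTER_CUBIC)[:600,:792])
t=cv2.imread("pics/scene0.png"); cv2.imwrite("pics/scenez.png",cv2.resize(t[130:330,130:390],None,fx=3,fy=3,interpolation=cv2.INTER_CUBIC)[:600,:792])
```

```text
(no output)
```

View pics/scene0.png

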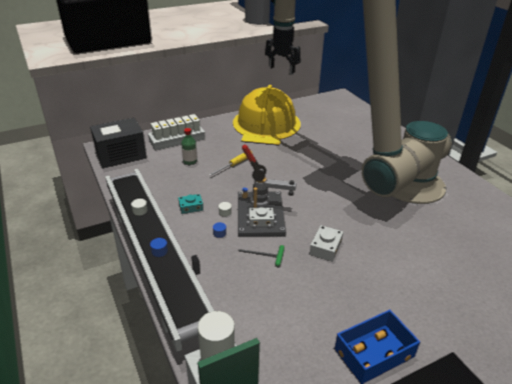

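View pics/top0.png

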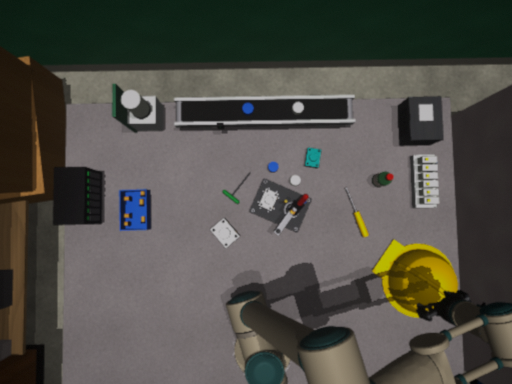

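View pics/topz.png

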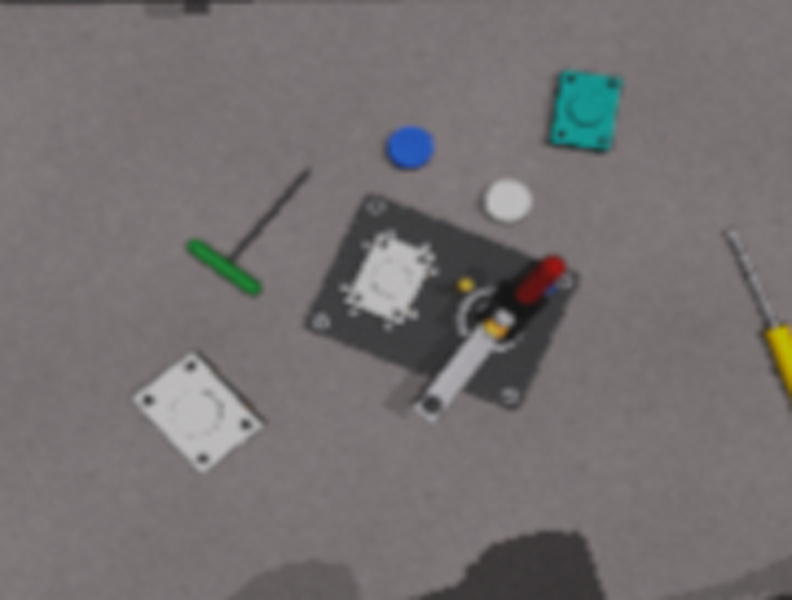

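View pics/scenez.png

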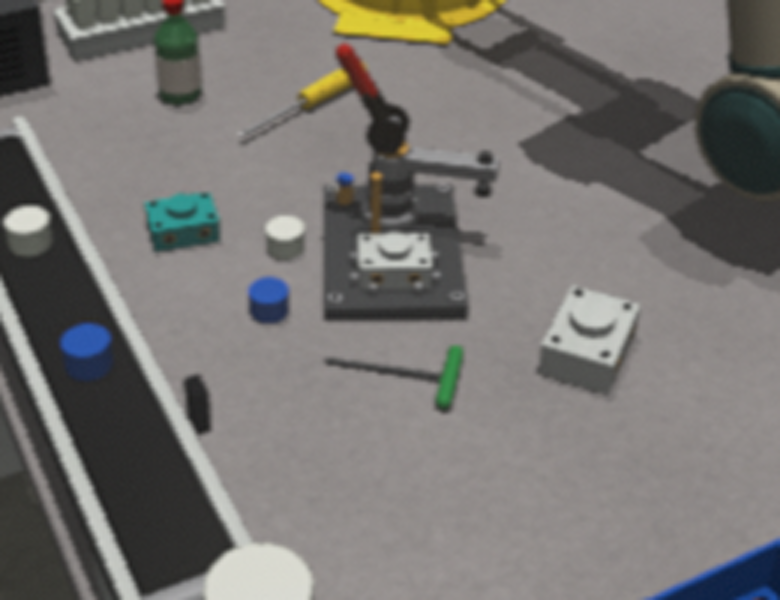

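The pictures show the small grey housing in the nest, at about (268,200) in the top view, with the strap open toward the robot and the lever up. The big grey housing and the turquoise one are decoys. Next I'll fit the fixture pose.

```bash
cat > h.py <<'E'
from bench import ctrl, optics, finder
import numpy as np, cv2
from scipy.optimize import least_squares
from scipy.spatial.transform import Rotation as R
def proj(p,X):
    T=np.linalg.inv(np.array(p["world_from_camera"])); c=(T[:3,:3]@np.atleast_2d(X).T).T+T[:3,3]
    return np.c_[p["fx"]*c[:,0]/c[:,2]+p["cx"],p["fy"]*c[:,1]/c[:,2]+p["cy"]]
def back(p,uv,z):
    T=np.array(p["world_from_camera"]); d=T[:3,:3]@[(uv[0]-p["cx"])/p["fx"],(uv[1]-p["cy"])/p["fy"],1]
    return T[:3,3]+d*(z-T[2,3])/d[2]
def f2w(pose,P):  # pose x,y,th
    P=np.atleast_2d(P).astype(float); c,s=np.cos(pose[2]),np.sin(pose[2])
    return np.c_[pose[0]+c*P[:,0]-s*P[:,1],pose[1]+s*P[:,0]+c*P[:,1],P[:,2]]
E
python3 - <<'E'
from h import *
p=optics.camera_params("top")
z=[(370,195),(578,275),(518,408),(305,325)]
for a in z: print(back(p,(a[0]/4.4+180,a[1]/4+130),.018).round(4))
bo=back(p,(392/4.4+180,279/4+130),.058); print("boss",bo)
pin=back(p,(466/4.4+180,284/4+130),.096);print("pin",pin)
se=back(p,(431/4.4+180,404/4+130),.108);print("strap end",se)
le=back(p,(553/4.4+180,268/4+130),.211);print("lever end",le)
print(p["world_from_camera"])
E
```

```text
[ 0.6368 -0.0165  0.018 ]
[ 0.5575 -0.194   0.018 ]
[ 0.4331 -0.1392  0.018 ]
[0.5145 0.0417 0.018 ]
boss [ 0.5547569  -0.03225317  0.058     ]
pin [ 0.54740777 -0.09080349  0.096     ]
strap end [ 0.44143488 -0.05923112  0.108     ]
lever end [ 0.55443813 -0.14617083  0.211     ]
[[-1.81376162e-02 -9.97890798e-01  6.23296210e-02  4.89267294e-01]
 [-9.99835443e-01  1.80813508e-02 -1.46668688e-03  2.46134907e-02]
 [ 3.36589600e-04 -6.23459665e-02 -9.98054541e-01  1.45573886e+00]
 [ 0.00000000e+00  0.00000000e+00  0.00000000e+00  1.00000000e+00]]
```

The fixture is at about (0.5355, -0.077), yaw -24°. The boss, pin, strap and lever all agree with that to within 1 mm. The strap is at swing of about 0.41. I'll close the fingers and lower them beside the strap on its counter-clockwise side.

```bash
cat >> h.py <<'E'
POSE=np.array([0.5355,-0.077,np.radians(-24.1)])
COL=f2w(POSE,[0,-.045,0])[0]
def down(psi):
    c,s=np.cos(psi),np.sin(psi)
    return R.from_matrix(np.array([[c,s,0],[s,-c,0],[0,0,-1.]])).as_rotvec()
def strap_pose(sw,r=.078,off=.022,z=.100):
    a=POSE[2]+np.radians(190)-sw   # world strap dir
    P=COL+r*np.array([np.cos(a),np.sin(a),0])+off*np.array([-np.sin(a),np.cos(a),0])
    P[2]=z
    return P,down(a-np.pi)
def snap(n,name):
    im=optics.grab_frame(n); cv2.imwrite(f"pics/{name}.png",im[:,:,::-1]); return im
E
python3 - <<'E'
from h import *
ctrl.close_gripper(30)
P,r=strap_pose(.41,off=.040,z=.25)
print(P,ctrl.solve_ik(P,r))
ctrl.goto(P,r); print(ctrl.observe()["tool_pos"],ctrl.observe()["time"])
P[2]=.102; print(ctrl.move_l(P,r,speed=.12,max_force=8))
print(ctrl.observe()["tool_pos"],ctrl.observe()["time"],ctrl.observe()["force"])
im=snap("scene","s1"); cv2.imwrite("pics/s1z.png",cv2.resize(im[130:280,180:360,::-1],None,fx=4,fy=4))
im=snap("wrist","w1")
E
```

```text
[ 0.43091831 -0.10219094  0.25      ] [-3.90199298e-01  7.15769216e-02  1.75350626e+00 -8.88178420e-16
  1.31650948e+00  2.65892126e-01]
[ 0.43111828 -0.10301037  0.25005358] 3.5417
False
[ 0.43142268 -0.10240836  0.10253217] 4.925 [-0.87455374  0.24337765  0.01072847]
```

View pics/s1z.png

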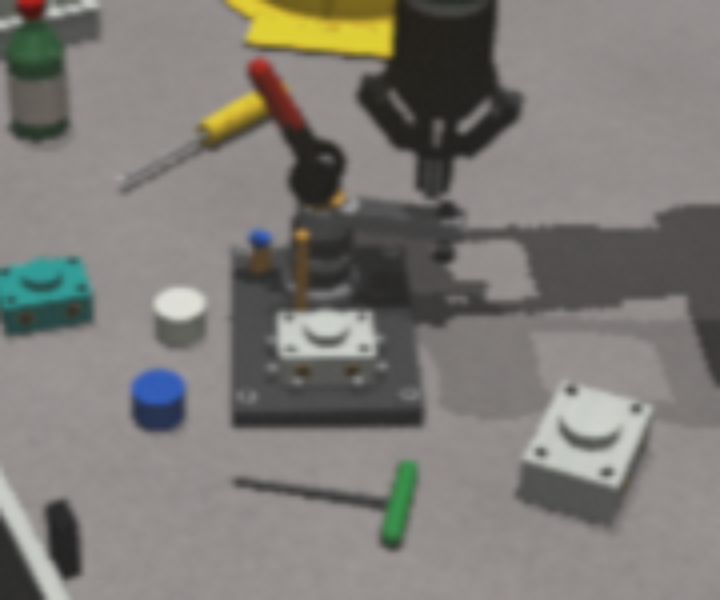

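View pics/w1.png

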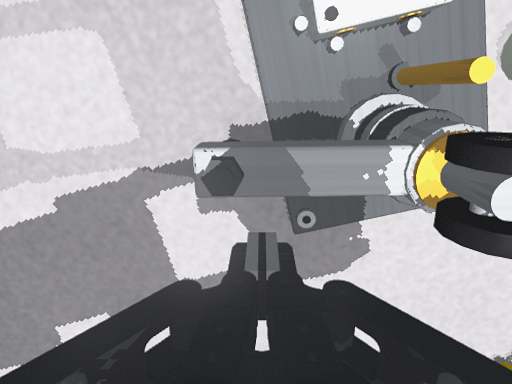

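The fingers stand beside the strap on the right side, pixel (262,245), with the strap edge at row 197. Now I'll sweep it round, with a force guard.

Run:
```python
from h import *
for sw in (.41,.6,.8,1.0,1.2,1.4,1.55):
    P,r=strap_pose(sw,r=.083)
    hit=ctrl.move_l(P,r,speed=.07,max_force=18); s=ctrl.observe()
    print(sw,hit,s["force"].round(1),s["time"])
    if hit: break
im=snap("scene","s2"); cv2.imwrite("pics/s2z.png",cv2.resize(im[130:280,180:360,::-1],None,fx=4,fy=4))
im=snap("wrist","w2")
```

```text
0.41 False [0.2 0.5 0.1] 5.4417
0.6 False [ 0.1 -0.7 -0.1] 5.825
0.8 False [-0.9 -1.1  0. ] 6.2167
1.0 False [-0.2  0.6 -0.4] 6.6083
1.2 False [-0.5 -0.1 -0.3] 7.0
1.4 False [-0.9 -0.1  0.2] 7.3917
1.55 False [-0.4  0.3  0.1] 7.725
```

View pics/s2z.png

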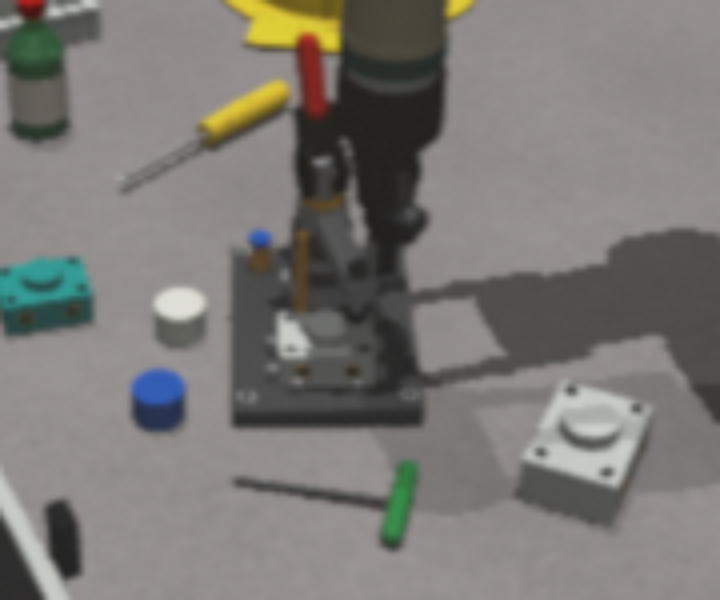

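View pics/w2.png

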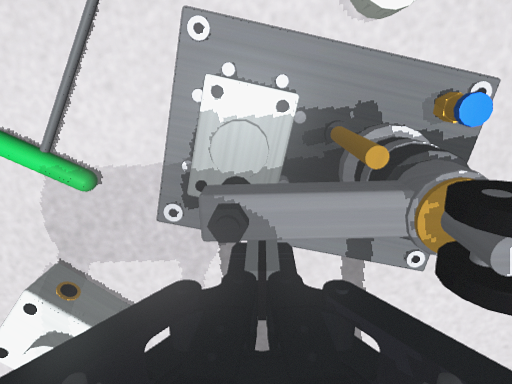

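The strap is following the finger, with the nut at (228,222) and the stop pin at (365,150). I'll carry on to the stop with a guard.

Run:
```python
from h import *
for sw in (1.65,1.75,1.82,1.88,1.94,2.0):
    P,r=strap_pose(min(sw,1.76),r=.083)
    if sw>1.76:
        a=POSE[2]+np.pi/2; P=P+ (sw-1.76)*.083*np.array([np.sin(a),-np.cos(a),0])
    hit=ctrl.move_l(P,r,speed=.04,max_force=9); s=ctrl.observe()
    print(sw,hit,s["force"].round(1),s["time"])
    if hit: break
im=snap("wrist","w3")
```

```text
1.65 False [-0.9  1.1 -0.1] 8.1917
1.75 False [-1.1  1.9  0.8] 8.5583
1.82 True [ 0.3  0.5 -0.1] 8.775
```

View pics/w3.png

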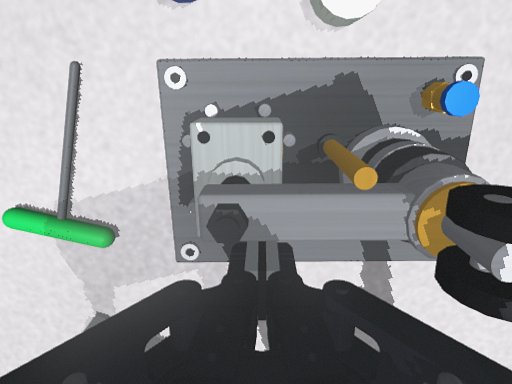

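The strap lies parallel to the plate, with its edge at row 185 against the pin head at (366,178). I'll press once more to make sure it's seated.

Run:
```python
from h import *
a=POSE[2]+np.pi/2; d=np.array([np.sin(a),-np.cos(a),0])
s=ctrl.observe(); p0=s["tool_pos"].copy(); print(((p0-COL)@d),s["force"].round(1))
hit=ctrl.move_l(p0+.010*d,None,speed=.02,max_force=14); s=ctrl.observe()
print(hit,((s["tool_pos"]-p0)@d),s["force"].round(1),s["time"])
p=s["tool_pos"]-.03*d; ctrl.move_l(p,None,speed=.12)
p[2]=.30; ctrl.move_l(p,None,speed=.25)
im=snap("top","t4"); cv2.imwrite("pics/t4z.png",cv2.resize(im[130:280,180:360,::-1],None,fx=4,fy=4,interpolation=cv2.INTER_CUBIC))
im=snap("scene","s4"); cv2.imwrite("pics/s4z.png",cv2.resize(im[130:280,180:360,::-1],None,fx=4,fy=4))
snap("wrist","w4")
```

```text
-0.019589217454032994 [-0.4  0.4 -1. ]
True 0.00018227943952695477 [-0.1 -0.3  0.1] 9.2167
```

View pics/t4z.png

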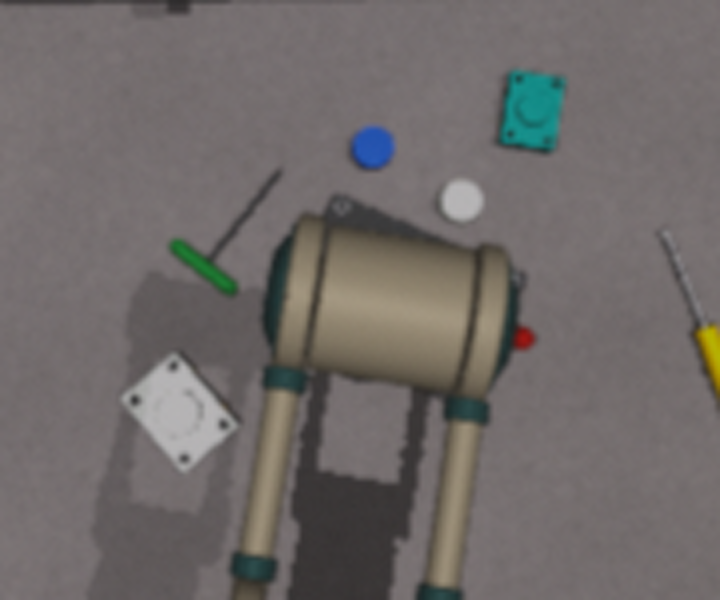

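View pics/s4z.png

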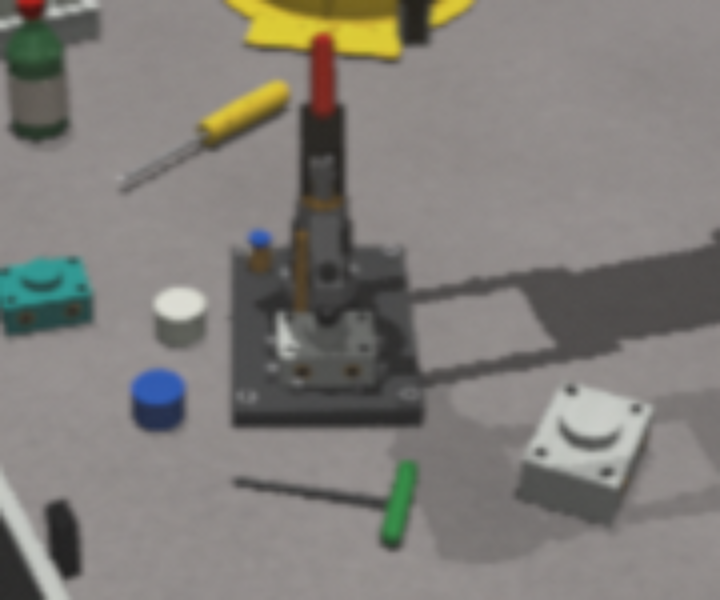

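View pics/w4.png

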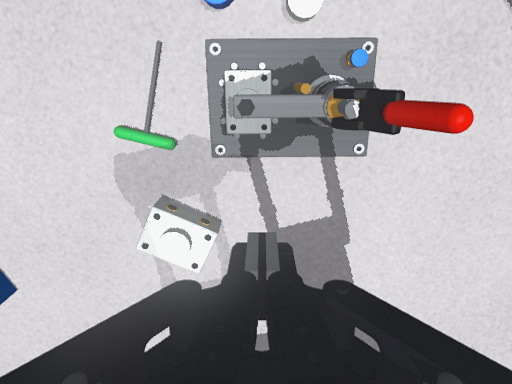

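The strap appears to lie along the plate's axis, over the boss. I'll check the swing angle numerically from this wrist view.

Run:
```python
import cv2
im=cv2.imread("pics/w4.png"); cv2.imwrite("pics/w4z.png",cv2.resize(im[25:170,190:390],None,fx=4,fy=4,interpolation=cv2.INTER_CUBIC))
```

```text
(no output)
```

View pics/w4z.png

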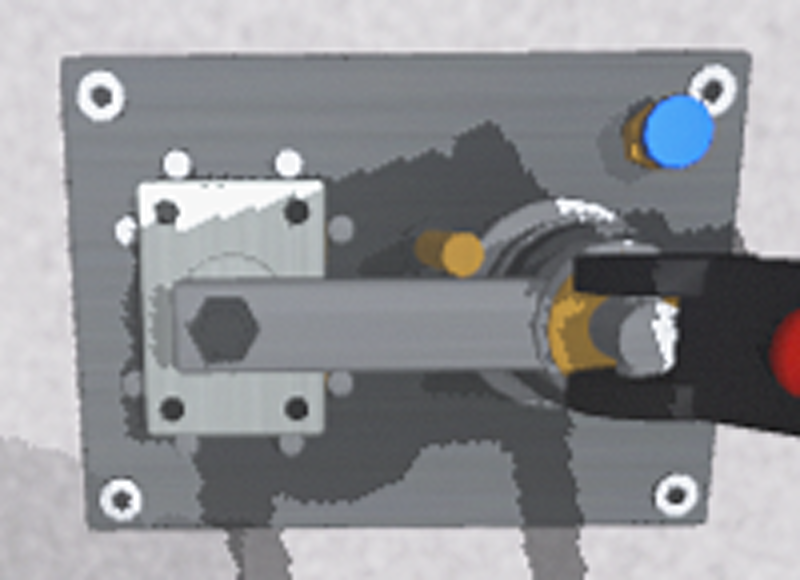

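Run:
```python
from h import *
p=optics.camera_params("wrist")
px=lambda u,v:np.array([u/4+190,v/4+25])
# fixture corners: left=+y(nest), top=+x
W=np.array([px(62,58),px(750,52),px(708,523),px(88,528)])
M=np.array([[.07,.1,.018],[.07,-.1,.018],[-.07,-.1,.018],[-.07,.1,.018]])
f=lambda q:(proj(p,f2w(q,M))-W).ravel()
s=least_squares(f,POSE); print(s.x,np.degrees(s.x[2]),s.fun.round(1))
q=s.x; col=f2w(q,[0,-.045,0])[0]
inv=lambda X:(R.from_euler('z',-q[2]).apply(X-np.r_[q[:2],0]))*1e3
print("nut",inv(back(p,px(223,329),.108)), "tip edges",inv(back(p,px(176,282),.101)),inv(back(p,px(176,371),.101)))
print("edge near col",inv(back(p,px(540,279),.101)),inv(back(p,px(540,369),.101)))
print("pin",inv(back(p,px(462,254),.096)))
le=proj(p,f2w(q,[0,-.045-.041,.211]));print("lever end pred",le)
print("lever end meas @.211",inv(back(p,(462,118),.211)))
print(ctrl.observe()["time"])
```

```text
[ 0.53863648 -0.07654808 -0.42715609] -24.47424130780446 [-1.  -0.6  1.2 -0.7  0.1  0.8 -0.3  1. ]
nut [  0.45147173  50.26888499 108.        ] tip edges [ 11.01032623  61.65236741 101.        ] [-10.07225178  62.41656923 101.        ]
edge near col [ 10.92313376 -26.02929653 101.        ] [-10.39558267 -27.17396437 101.        ]
pin [16.70891963 -7.6957705  96.        ]
lever end pred [[447.76356308 119.21088941]]
lever end meas @.211 [  0.6935686  -95.13313186 211.        ]
10.7167
```

The strap is at the stop: its centre line is within 0.5 mm of the nest axis, and the nut is at y = 50.3 mm over the boss. Next is the lever. I'll follow the ball end's arc down with the fingertip on top of it.

```bash
cat >> h.py <<'E'
POSE=np.array([0.5376,-0.0767,np.radians(-24.35)])
COL=f2w(POSE,[0,-.045,0])[0]
UL=-np.array([np.cos(POSE[2]+np.pi/2),np.sin(POSE[2]+np.pi/2),0])
def lev(deg,dz=0,du=-.002):
    a=np.radians(deg); P=COL+UL*(.097*np.cos(a)+du); P[2]=.1235+.097*np.sin(a)+.010+.014+dz
    return P
E
python3 - <<'E'
from h import *
r=down(POSE[2]+np.pi/2-np.pi)
P=lev(65,.06); ctrl.goto(P,r)
print(ctrl.observe()["tool_pos"]-P, ctrl.observe()["time"])
print(ctrl.move_l(lev(65,.008),r,speed=.1,max_force=6),ctrl.observe()["force"].round(1))
snap("wrist","w5")
im=snap("scene","s5"); cv2.imwrite("pics/s5z.png",cv2.resize(im[130:280,180:360,::-1],None,fx=4,fy=4))
E
```

```text
[-0.00034016 -0.00022101 -0.00077755] 11.3083
False [-0.6  0.8 -0.5]
```

View pics/w5.png

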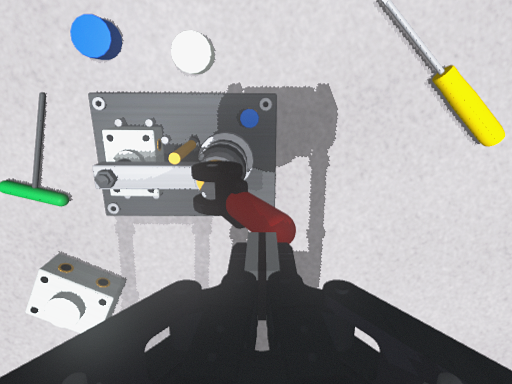

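View pics/s5z.png

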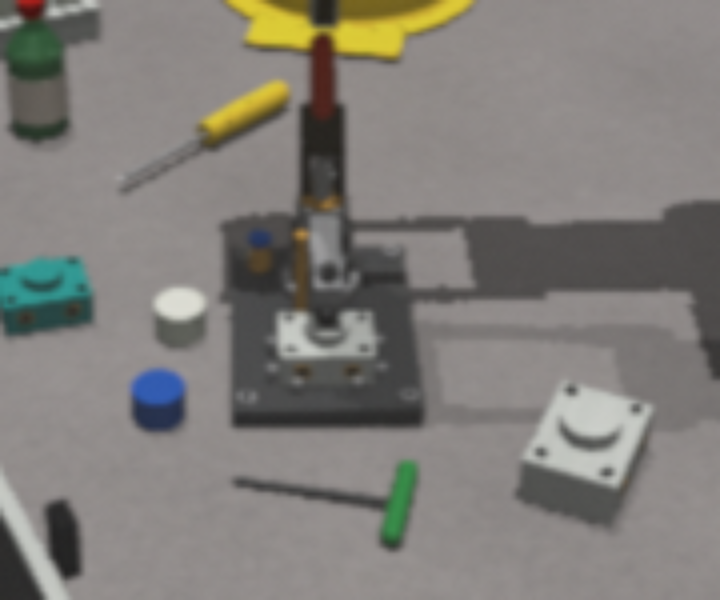

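The fingertip is at column 262 and the ball centre at about (281,226), roughly 12 mm farther out. So the lever actually stands at about 59–60°, within the allowed start. I'll shift outward and follow the arc from there.

Run:
```python
from h import *
r=down(POSE[2]+np.pi/2-np.pi)
ctrl.move_l(lev(59,.012,.0),r,speed=.06,max_force=8)
for i,a in enumerate((58,52,46,40,34)):
    hit=ctrl.move_l(lev(a,-.001,0),r,speed=.06,max_force=25); s=ctrl.observe()
    print(a,hit,s["force"].round(1),(s["tool_pos"]-lev(a,-.001,0)).round(4),round(s["time"],2))
    if hit: break
snap("wrist","w6")
im=snap("scene","s6"); cv2.imwrite("pics/s6z.png",cv2.resize(im[130:280,180:360,::-1],None,fx=4,fy=4))
```

```text
58 False [1.9 0.7 3. ] [ 0.0007 -0.0008  0.0006] 12.79
52 False [0.3 0.8 2.7] [-0.0003 -0.     -0.0003] 13.11
46 False [-0.6 -0.   0.9] [-0.0005  0.0002 -0.0006] 13.43
40 False [1.2 0.3 0.3] [-0.0003  0.0001 -0.0006] 13.74
34 False [0.4 0.7 0.3] [-0.0002  0.     -0.0005] 14.06
```

View pics/w6.png

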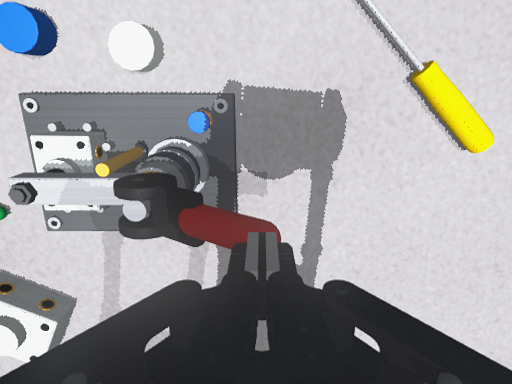

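View pics/s6z.png

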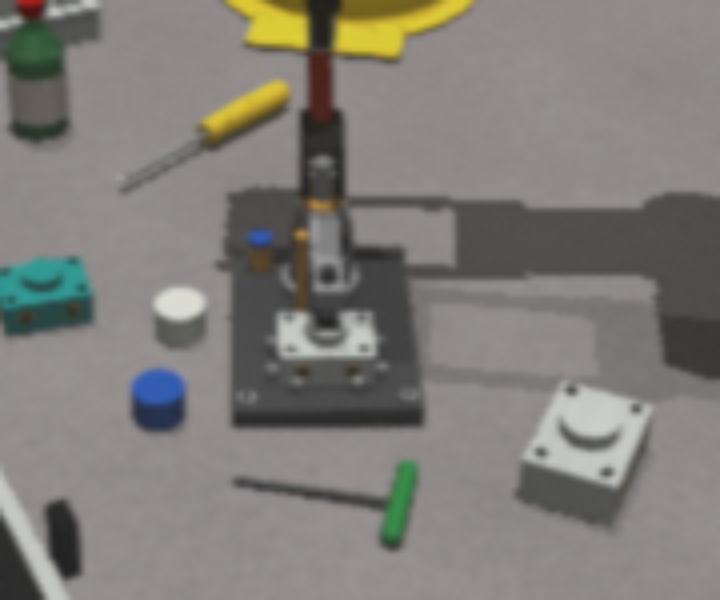

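The lever is going down with the ball end under the fingertip, at (265,232). I'll continue to the bottom.

Run:
```python
from h import *
r=down(POSE[2]+np.pi/2-np.pi)
T=[(28,-.001),(22,-.001),(16,-.001),(10,-.001),(5,-.002),(0,-.001),(0,-.004),(0,-.007)]
for a,dz in T:
    hit=ctrl.move_l(lev(a,dz,-.003),r,speed=.05,max_force=25); s=ctrl.observe()
    print(a,hit,s["force"].round(1),(s["tool_pos"]-lev(0,0,-.003)).round(4),round(s["time"],2))
    if hit: break
snap("wrist","w7")
im=snap("scene","s7"); cv2.imwrite("pics/s7z.png",cv2.resize(im[130:280,180:360,::-1],None,fx=4,fy=4))
```

```text
28 False [ 0.  -0.4  0.8] [0.0048 0.0105 0.0444] 14.49
22 False [-0.9 -0.8 -0.5] [0.0026 0.0068 0.0348] 14.84
16 False [0.5 0.6 0.1] [0.0014 0.0037 0.0251] 15.19
10 False [-0.5 -0.3  0.8] [0.0005 0.0016 0.0153] 15.54
5 False [-0.5  0.8 -0.2] [0.0001 0.0007 0.0059] 15.88
0 False [-0.8  0.5  6.2] [ 0.0002 -0.0002 -0.0005] 16.18
0 False [-4.7  0.9 20. ] [ 0.0005 -0.0003 -0.0012] 16.43
0 False [-6.9  4.2 33.6] [ 0.0007 -0.0006 -0.0018] 16.68
```

View pics/w7.png

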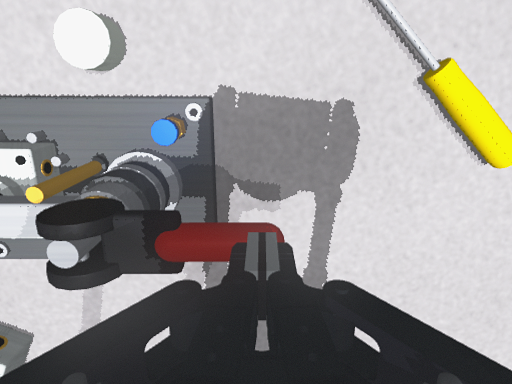

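The force rose to 33 N against the end stop at 1.8 mm below the expected level height, and the lever is level at (160–280, 242). I'll lift off and check.

Run:
```python
from h import *
p=lev(0,0,-.003); p[2]+=.15; ctrl.move_l(p,None,speed=.2)
p2=p.copy(); p2[:2]+= [-.14,-.03]; p2[2]=.32; ctrl.move_l(p2,None,speed=.2); ctrl.dwell(.3)
im=snap("scene","s8"); cv2.imwrite("pics/s8z.png",cv2.resize(im[130:280,180:360,::-1],None,fx=4,fy=4,interpolation=cv2.INTER_CUBIC))
snap("wrist","w8"); s=ctrl.observe(); print(s["force"].round(1),s["time"])
```

```text
[1.1 0.1 0.4] 18.9917
```

View pics/s8z.png

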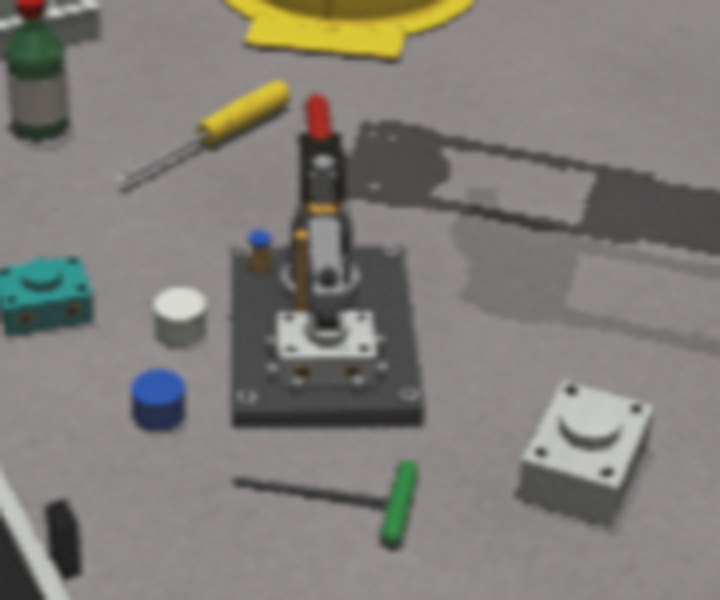

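View pics/w8.png

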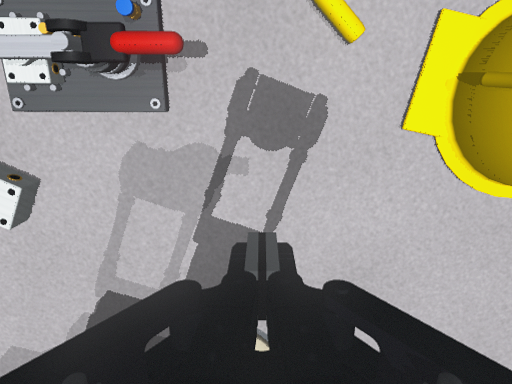

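The lever stays down, the strap is still in line over the boss, the housing is in its nest, and nothing else has moved. One numeric check of the lever and strap, then I'll hand in.

Run:
```python
from h import *
p=optics.camera_params("scene")
for n,X in (("lever end level",[0,-.142,.1235]),("10deg up",[0,-.045-.0955,.1235+.0168]),("nut top down",[0,.05,.103]),("boss",[0,.05,.058])):
    u=proj(p,f2w(POSE,X))[0]; print(n,u.round(1),((u-[180,130])*4).round(0))
for q in ("lever_end","strap_end"): print(q,[(np.round(x["location"],1),round(x["confidence"],2)) for x in finder.place_of("scene",q)][:2])
ctrl.hand_in()
```

```text
lever end level [258.5 155.7] [314. 103.]
10deg up [258.6 151.4] [314.  85.]
nut top down [261.4 197.5] [325. 270.]
boss [261.  209.7] [324. 319.]
lever_end [(array([258. , 153.5]), 0.56)]
strap_end [(array([262.7, 202.5]), 0.81), (array([259.9, 213.6]), 0.36)]
the job is handed in; nothing more can be done
```

The housing is clamped and I handed the job in at about 19 s. I could not read the pad force directly, so the 4 N on the boss is inferred from the lever being on its stop.

- **Strap:** I pushed it round with the closed fingertips until it met the brass pin. A second push stopped on force after 0.2 mm, and the wrist picture put the strap's centre line within about 0.5 mm of the nest axis, over the boss.
- **Lever:** I then pushed the ball end down along its arc. The force rose to 33 N over the last 1 to 2 mm, at about the level height.
- **Final pictures:** After lifting the hand clear, the lever is still down, the strap still lies over the boss, and the housing sits in its nest. The other things in view (the two pucks, the hex key, the fitting, the screwdriver and the bottle) look unmoved. I did not check the fittings bin in the last pictures, but the arm never went near it.

**Checks that disagreed:**
- **Fixture position:** The top and wrist cameras differed by about 3 mm, so I used a value between them.
- **Lever start angle:** Before the push the lever measured about 59–60° instead of 65°, so I shifted the finger outward to match.
- **Lever end after the push:** The finder placed it 2 pixels from the fully-down prediction. That would be about 5° if taken literally, right at the 5° limit. My own reading, about 1 to 2 pixels off, and the hard stop in the force both say the lever is fully down.
- **Strap end after the push:** The finder placed it 5 pixels from my prediction for the top of the nut. That prediction is 7 mm above the point the finder reports, which accounts for part of the difference.

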